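# Seal the capsule tub

## Task

Close the grey-green coffee-capsule tub airtight: take its lid by the grip, rest it squarely and loosely on the tub and let go, then press the lid down around its edge, one corner after another, until every corner has snapped fully home on the gasket. Do not shove or knock over the things standing round about.

Things in the scene. Friction and masses are not known exactly. Their poses are not given: they have to be found in the camera images.
- tub: grey-green rectangular plastic storage tub, open at the top, coloured coffee capsules inside; 98 mm along its x, 133 mm along its y, 80 mm high; it cannot be pushed about. Origin: centre of its underside, z up. An orange silicone gasket bead, 6 mm thick, runs round the rim (top at 80 mm)
- tub_mouth (a point): centre of the tub's mouth, level with the gasket's top. Outside the two short ends (+y, -y), just below the rim, the gasket has a springy swelling by each corner (four in all), over which the lid must snap. The lid's skirt goes outside the rim with 2.5 mm of play in x and 1 mm in y; being rounded, rim and skirt centre it from some 3 mm off
- lid: petrol-green push-on lid, thin and slightly flexible, 109 mm along its x, 150 mm along its y, 0.1 to 0.2 kg; same after a half turn about z. Origin: centre of the skirt's lower edge; upper face 22 mm above it. Begins flat on the worktop, grip up. Laid loosely on the tub it rests on the swellings, origin 70 mm above the tub's base; fully home, 62 mm
- lid_grip (a point): centre of the top of the lid's grip, 46 mm above the lid's origin: a fixed rounded bar in the lid's middle, 58 mm along the lid's x, 16 mm thick along its y, rising 24 mm above the lid's upper face. A coffee machine 335 mm high stands some 100 mm beyond it (front face at world x = 0.575): come to the lid along the front of the worktop
- corner_a (a point): round thumb mark, 18 mm wide, on the lid's upper face at its +x, +y corner, 36 mm (x) and 55 mm (y) from its middle: press here. About 92 mm above the tub's base while this corner is up, 84 mm home. 7 to 18 N snaps this corner down to a hard stop; press to about 20 N. Its neighbours may stay up, go down with it or ease up again: then press them again. Pressing the lid's middle does not seat it
- corner_b (a point): round thumb mark, 18 mm wide, on the lid's upper face at its +x, -y corner, 36 mm (x) and 55 mm (y) from its middle: press here. About 92 mm above the tub's base while this corner is up, 84 mm home. 7 to 18 N snaps this corner down to a hard stop; press to about 20 N. Its neighbours may stay up, go down with it or ease up again: then press them again. Pressing the lid's middle does not seat it
- corner_c (a point): round thumb mark, 18 mm wide, on the lid's upper face at its -x, -y corner, 36 mm (x) and 55 mm (y) from its middle: press here. About 92 mm above the tub's base while this corner is up, 84 mm home. 7 to 18 N snaps this corner down to a hard stop; press to about 20 N. Its neighbours may stay up, go down with it or ease up again: then press them again. Pressing the lid's middle does not seat it
- corner_d (a point): round thumb mark, 18 mm wide, on the lid's upper face at its -x, +y corner, 36 mm (x) and 55 mm (y) from its middle: press here. About 92 mm above the tub's base while this corner is up, 84 mm home. 7 to 18 N snaps this corner down to a hard stop; press to about 20 N. Its neighbours may stay up, go down with it or ease up again: then press them again. Pressing the lid's middle does not seat it
- mug: white mug with a handle, 80 mm wide, 91 mm high, a bystander; origin at the centre of its base
- cup: terracotta espresso cup, 61 mm wide, 58 mm high, a bystander; origin at the centre of its base
- scoop: black coffee scoop, 128 mm long, lying on the worktop, a bystander; origin at the centre of its underside

How it is judged:
By the outcome, as a careful person would: the job done as asked, in the order asked, and still so for the second after the job is handed in, with the robot touching nothing.
It also fails if it takes over 61 s, if anything falls off the work surface, if the arm or the gripper's body presses on something with over 40 N, if the wrist force passes 120 N, or if a joint passes its speed limit or range.

## Robot

A 7-joint arm with a two-finger parallel gripper is mounted at the origin on a cart in front of the work surface, level with it; the furniture and walls round the work are solid. World frame = base frame: x ahead of the robot, y to its left, z up, the work surface at z = 0. Lengths are in m, angles in rad, forces in N, time in s.
With the tool pointing down it reaches from about 0.4 to 0.9 m from the base axis. Payload 5.5 kg.
Tool frame: the origin (TCP) lies midway between the tips of the shut fingers; the grasp point (between the pads) lies 19 mm behind it (manip.grip_depth is the distance from the TCP to the grasp point, in m); z points along the fingers, y is the line along which they close (so a half turn about z gives the same grasp; the last joint's range is limited). The gripper opens to 92 mm and grips with 3 to 60 N. Pads are 19 mm wide; open, the fingers measure 130 mm over their backs; the gripper's body (75 mm by 190 mm) begins 47 mm behind the grasp point.
Start: joints at [1.376, 0.501, -0.427, 1.55, 0.221, 1.138, -0.21], TCP at [0.287, -0.583, 0.227] pointing down, gripper open.
Joint ranges: [-2.88, 2.88], [-0.31, 2.03], [-1.54, 1.56], [0.2, 2.42], [-1.41, 4.55], [0.19, 2.02], [-2.57, 2.57]. Speed limits (rad/s): [2.57, 2.57, 3.14, 3.14, 3.14, 3.14, 3.14].

## Interface

Orientations are given as a unit quaternion [x, y, z, w].
In Python, from bench import manip, effector, viewer gives the robot as it stands. Calls block until the motion is done:
- manip.move_pose(position, orientation): joint-space move of the TCP to a pose.
- manip.servo_line(position, ori=None, vel=0.15): straight line of the TCP; ori=None keeps the orientation; vel is the mean speed in m/s.
- manip.movej(angles): joint-space move.
- effector.open_jaws() and effector.close(f_grip=None): open the fingers fully, or close them until they stop; f_grip is the grip in N (None keeps the last).
- manip.sleep(seconds).
- manip.solve_ik(position, orientation): joint angles nearest the present ones, or None.
- viewer.get_image(name): name is "scene" or "top"; returns the picture (384x512x3 uint8, red, green, blue); there is no depth.
- viewer.get_calibration(name): a dict with "vfov" (degrees; the focal length in pixels is half the picture's height over the tangent of half this angle, whatever the lens; pixels are square), "cx", "cy" (the principal point, pixels), "eye" and "attitude" of the camera in the world. Camera axes: x right, y down, z forward; pixel columns grow to the right and rows downward; lengths in m; the calibration is good to about 2 mm. A picture is of the moment at which its call begins. get_calibration takes no time and is no camera call.
A pose or a line that the arm cannot do raises manip.PlanningError and nothing moves.
- manip.hand_in(): hands the job in; it is judged then, once.
Readings, each from a call of its own:
- manip.current_clock(): time.
- manip.current_q(): joint angles.
- manip.current_joint_velocities(): joint speeds.
- manip.current_tau(): joint torques, N m.
- manip.current_tool_pos(): TCP position.
- manip.current_tcp_rot(): TCP orientation.
- manip.current_force(): force on the tool from outside, world axes, zero at the start.
- manip.current_wrist_torque(): the same for the moment, N m.
- manip.current_finger_gap(): finger opening in m.
- manip.current_gripper_force(): force on a finger pad.
Only numpy, scipy, OpenCV 4.12 (cv2) and the standard library are available. Lean on these libraries where they do the work, as an engineer would, in place of code of your own. Each camera call takes 0.05 s, during which the arm holds its last target. There are 200 camera calls.

## Working session

There is one attempt and no reset: what is moved stays moved. The work goes in short steps, each a Python script; the robot and the scene stay as the last script left them, time stands still between calls to the robot, and variables do not carry over. Pictures are saved under pics/ and viewed, at most 10 in all, crops included, and the job is handed in when it is done.

```bash
mkdir -p pics; ls
python3 - <<'E'
from bench import manip, effector, viewer
import cv2
for n in ("scene","top"):
    cv2.imwrite(f"pics/{n}0.png",cv2.resize(viewer.get_image(n)[:,:,::-1],(800,600),interpolation=cv2.INTER_CUBIC)); print(n,viewer.get_calibration(n))
print(manip.current_tcp_rot(),manip.current_clock(),manip.grip_depth)
E
```

```text
pics
scene {'vfov': 52.094775356053454, 'cx': 250.54967150258784, 'cy': 186.031400297674, 'eye': array([0.09760975, 0.76889808, 0.60254987]), 'attitude': array([-0.21410061,  0.82947941, -0.50029821,  0.12580353])}
top {'vfov': 47.034209692798846, 'cx': 261.5442090082194, 'cy': 185.04919591474882, 'eye': array([0.19802615, 0.01398847, 1.45018412]), 'attitude': array([-0.6012584 ,  0.78717709, -0.10665804,  0.08639806])}
[ 9.73910596e-01  2.26930359e-01 -1.69633502e-04 -8.57122752e-04] 0.1 0.0188
```

View pics/scene0.png

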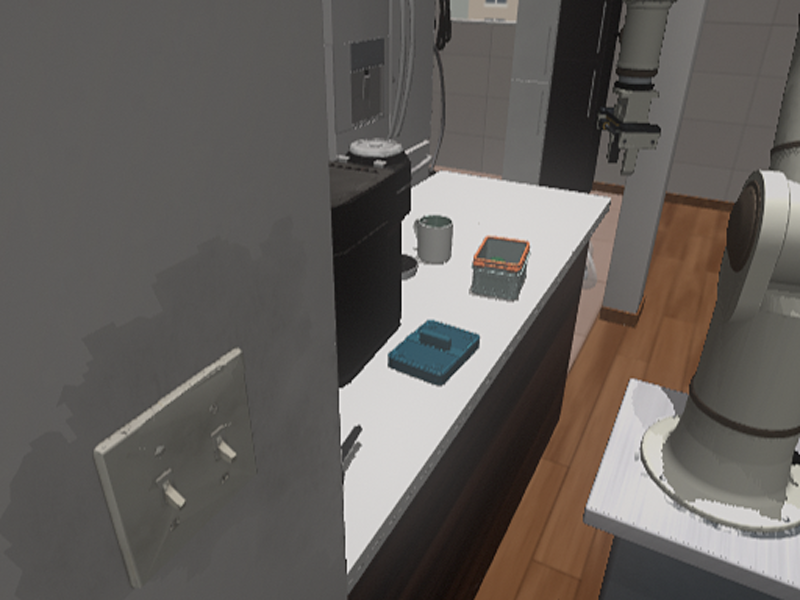

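View pics/top0.png

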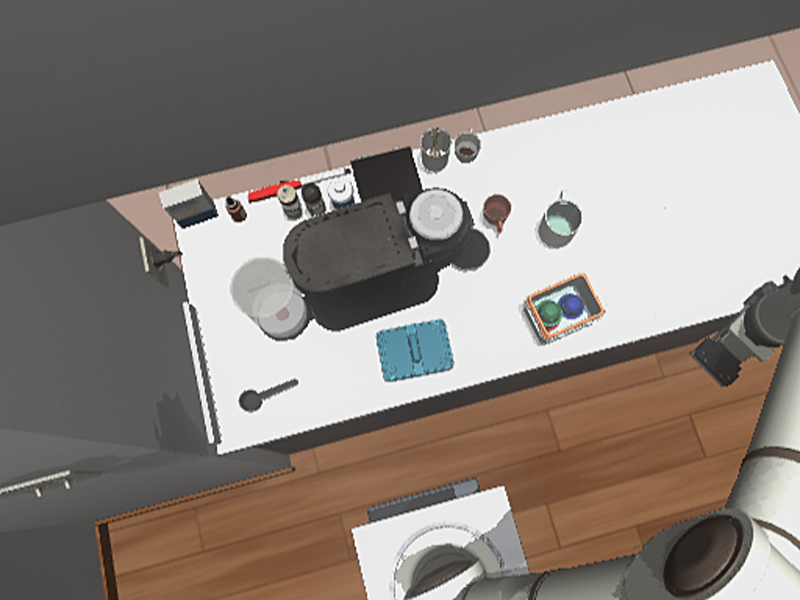

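The scene view shows the lid at about (435,350) and the tub's orange rim at (502,252). In the top view the lid is at (415,350), with its grip bar at (415,347), and the tub's rim is at (565,307). The mug is at (562,222), the cup at (497,210) and the scoop at (268,393). Next I'll fit box silhouettes in both cameras.

```bash
cat > h.py <<'E'
from bench import manip, effector, viewer
import cv2, numpy as np
from scipy.spatial.transform import Rotation as R
from scipy.optimize import minimize
S=8
def cam(n):
    c=viewer.get_calibration(n); return c, R.from_quat(c["attitude"]).as_matrix()
def proj(n,P):
    c,M=cam(n); q=(np.asarray(P)-c["eye"])@M; f=192/np.tan(np.radians(c["vfov"]/2))
    return q[:,:2]/q[:,2:]*f+[c["cx"],c["cy"]]
def box(p,lx,ly,z0,z1):
    x,y,a=p; B=np.array([[i*lx/2,j*ly/2,z] for i in(-1,1) for j in(-1,1) for z in(z0,z1)])
    return R.from_euler("z",a).apply(B)+[x,y,0]
def soft(n,boxes,roi):
    x0,y0,x1,y1=roi; m=np.zeros(((y1-y0)*S,(x1-x0)*S),np.float32)
    for b in boxes:
        h=cv2.convexHull(((proj(n,b)+.5-[x0,y0])*S).astype(np.float32))
        cv2.fillConvexPoly(m,np.round(h*16).astype(np.int32),1,shift=4)
    return cv2.resize(m,(x1-x0,y1-y0),interpolation=cv2.INTER_AREA)
def mask(im,kind,fill=True):
    h=cv2.cvtColor(im,cv2.COLOR_RGB2HSV); H,s,v=cv2.split(h)
    m=((H>88)&(H<108)&(s>90)&(v>35)) if kind=="lid" else ((H<14)&(s>120)&(v>120))
    return m.astype(np.uint8)
def blob(m,uv,rad=70):
    n,l,st,_=cv2.connectedComponentsWithStats(m,connectivity=8)
    best=max((i for i in range(1,n) if np.hypot(st[i,0]+st[i,2]/2-uv[0],st[i,1]+st[i,3]/2-uv[1])<rad),key=lambda i:st[i,4])
    o=(l==best).astype(np.uint8); cs,_=cv2.findContours(o,cv2.RETR_EXTERNAL,cv2.CHAIN_APPROX_NONE)
    return cv2.drawContours(np.zeros_like(o),cs,-1,1,-1)
def fit(masks,boxf,p0):
    rois={}
    for n,m in masks.items():
        x,y,w,h=cv2.boundingRect(m); rois[n]=(max(x-15,0),max(y-15,0),min(x+w+15,512),min(y+h+15,384))
    def cost(p):
        return sum(np.abs(soft(n,boxf(p),rois[n])-m[rois[n][1]:rois[n][3],rois[n][0]:rois[n][2]]).sum()/m.sum() for n,m in masks.items())
    sim=np.array([p0]+[np.array(p0)+d for d in([.02,0,0],[0,.02,0],[0,0,.15])])
    r=minimize(cost,p0,method="Nelder-Mead",options=dict(initial_simplex=sim,xatol=1e-4,fatol=1e-5)); return r.x,r.fun
lidboxes=lambda p,z=0:[box(p,.109,.150,z,z+.022),box(p,.058,.016,z+.02,z+.046)]
rimboxes=lambda p:[box(p,.098,.133,.074,.080)]
E
cat > m1.py <<'E'
from h import *
def ray(n,uv,z):
    c,M=cam(n); f=192/np.tan(np.radians(c["vfov"]/2)); d=M@[(uv[0]-c["cx"])/f,(uv[1]-c["cy"])/f,1]
    return c["eye"]+d*(z-c["eye"][2])/d[2]
im={n:viewer.get_image(n) for n in("scene","top")}
for kind,uv,bf,z in(("lid",{"scene":(278,224),"top":(266,224)},lidboxes,.022),("tub",{"scene":(321,161),"top":(362,196)},rimboxes,.08)):
    M={n:blob(mask(im[n],kind),uv[n],30) for n in im}
    p0=ray("top",uv["top"],z)[:2]; print(kind,p0,ray("scene",uv["scene"],z)[:2])
    for names in(("top",),("scene",),("top","scene")):
        rs=[fit({n:M[n] for n in names},bf,[*p0,a]) for a in np.arange(0,3.1,.6)]
        x,c=min(rs,key=lambda r:r[1]); print(names,x.round(4),round(c,3))
    for n in im:
        cs,_=cv2.findContours(M[n],0,cv2.CHAIN_APPROX_NONE); big=im[n]
        cv2.drawContours(big,cs,-1,(255,0,255),1)
        for b in bf(x): cv2.polylines(big,[np.round(cv2.convexHull(proj(n,b).astype(np.float32))).astype(int)],True,(255,255,0),1)
a=cv2.resize(im["top"][150:270,230:400],None,fx=3.5,fy=3.5,interpolation=0);b=cv2.resize(im["scene"][130:260,230:360],None,fx=4,fy=4,interpolation=0)
w=np.zeros((600,800,3),np.uint8);a=cv2.resize(a,(400,282));b=cv2.resize(b,(400,400));w[:282,:400]=a;w[:400,400:]=b
cv2.imwrite("pics/ov1.png",w[:400,:,::-1])
for nm,uv in(("mug",(562,222)),("cup",(497,210)),("scoop",(268,393))): print(nm,ray("top",np.array(uv)*.64,.05 if nm!="scoop" else 0))
E
python3 m1.py
```

```text
lid [ 0.45820062 -0.06032389] [ 0.45416717 -0.04009709]
('top',) [ 0.4632 -0.0574  3.0796] 0.074
('scene',) [ 0.4711 -0.0817 -0.0065] 0.338Traceback (most recent call last):
  File "m1.py", line 10, in <module>
    rs=[fit({n:M[n] for n in names},bf,[*p0,a]) for a in np.arange(0,3.1,.6)]
        ~~~^^^^^^^^^^^^^^^^^^^^^^^^^^^^^^^^^^^^
  File "h.py", line 36, in fit
    r=minimize(cost,p0,method="Nelder-Mead",options=dict(initial_simplex=sim,xatol=1e-4,fatol=1e-5)); return r.x,r.fun
    res = _minimize_neldermead(fun, x0, args, callback, bounds=bounds,
                               **options)
    fxr = func(xr)
    fx = function(np.copy(x), *(wrapper_args + args))
  File "h.py", line 34, in cost
    return sum(np.abs(soft(n,boxf(p),rois[n])-m[rois[n][1]:rois[n][3],rois[n][0]:rois[n][2]]).sum()/m.sum() for n,m in masks.items())
  File "h.py", line 34, in <genexpr>
    return sum(np.abs(soft(n,boxf(p),rois[n])-m[rois[n][1]:rois[n][3],rois[n][0]:rois[n][2]]).sum()/m.sum() for n,m in masks.items())
                      ~~~~^^^^^^^^^^^^^^^^^^^
  File "h.py", line 17, in soft
    h=cv2.convexHull(((proj(n,b)+.5-[x0,y0])*S).astype(np.float32))
                       ~~~~^^^^^
  File "h.py", line 9, in proj
    c,M=cam(n); q=(np.asarray(P)-c["eye"])@M; f=192/np.tan(np.radians(c["vfov"]/2))
        ~~~^^^
  File "h.py", line 7, in cam
    c=viewer.get_calibration(n); return c, R.from_quat(c["attitude"]).as_matrix()
ValueError: time passes only in moves, steps and waits
```

```bash
sed -i 's/^def cam(n):/import functools\n@functools.cache\ndef cam(n):/; s/(s>90)&(v>35)/(s>70)\&(v>18)/' h.py; python3 m1.py
```

```text
lid [ 0.45820062 -0.06032389] [ 0.45416717 -0.04009709]
('top',) [ 0.4631 -0.0575  3.0722] 0.059
('scene',) [ 0.4701 -0.0797 -0.0052] 0.292
('top', 'scene') [ 0.4629 -0.0583 -0.0481] 0.425
tub [ 0.45429694 -0.37756471] [ 0.4544994  -0.36210943]
('top',) [ 0.481  -0.5109  0.55  ] 1.0
('scene',) [ 0.5859 -0.3015 -0.4889] 1.0
('top', 'scene') [ 0.5276 -0.6842  0.35  ] 2.0
mug [ 0.64065394 -0.43915178  0.05      ]
cup [ 0.70463237 -0.31177539  0.05      ]
scoop [0.45560016 0.26181499 0.        ]
```

View pics/ov1.png

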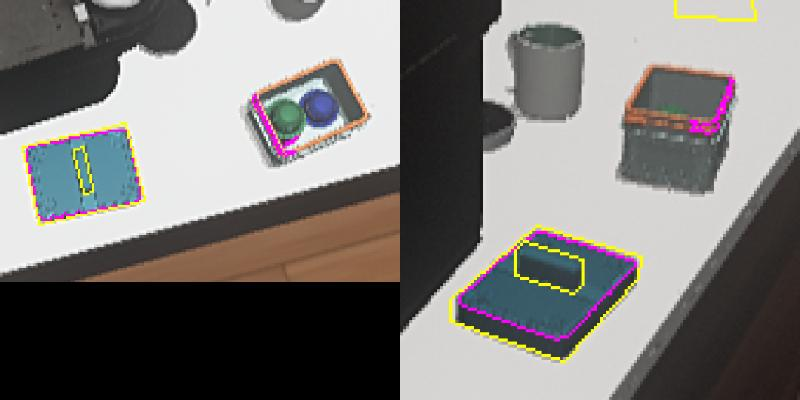

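The overlay shows that the lid fits well in top. In scene the mask misses the dark skirt, and the orange mask is only partial. I'll loosen both masks.

```bash
python3 - <<'E'
s=open('h.py').read()
a=s.index("def mask(");b=s.index("def fit(")
s=s[:a]+'''def mask(im,kind,c,rad):
    H,s,v=cv2.split(cv2.GaussianBlur(cv2.cvtColor(im,cv2.COLOR_RGB2HSV),(1,1),0))
    m=((v<130)|((H>88)&(H<108)&(s>70))) if kind=="lid" else ((H<16)&(s>75)&(v>80))
    m=m.astype(np.uint8); k=np.zeros_like(m); k[c[1]-rad:c[1]+rad,c[0]-rad:c[0]+rad]=1; return m&k
def blob(m,kind):
    n,l,st,_=cv2.connectedComponentsWithStats(m,connectivity=8)
    if kind=="lid": m=(l==1+np.argmax(st[1:,4])).astype(np.uint8)
    else:
        m=np.isin(l,[i for i in range(1,n) if st[i,4]>8]).astype(np.uint8)
        P=np.argwhere(m)[:,::-1]; return cv2.fillConvexPoly(np.zeros_like(m),cv2.convexHull(P.astype(np.int32)),1)
    cs,_=cv2.findContours(m,cv2.RETR_EXTERNAL,cv2.CHAIN_APPROX_NONE)
    return cv2.drawContours(np.zeros_like(m),cs,-1,1,-1)
'''+s[b:]
open('h.py','w').write(s)
t=open('m1.py').read().replace('blob(mask(im[n],kind),uv[n],30)','blob(mask(im[n],kind,uv[n],36 if kind=="lid" else 32),kind)')
open('m1.py','w').write(t)
E
python3 m1.py
```

```text
lid [ 0.45820062 -0.06032389] [ 0.45416717 -0.04009709]
('top',) [ 0.4623 -0.0571 -0.0736] 0.046
('scene',) [ 0.4617 -0.056   3.0855] 0.058
('top', 'scene') [ 0.462  -0.0569 -0.067 ] 0.107
tub [ 0.45429694 -0.37756471] [ 0.4544994  -0.36210943]
('top',) [ 0.4583 -0.3766  3.2982] 0.063
('scene',) [ 0.4553 -0.3609  3.3104] 0.125
('top', 'scene') [ 0.4576 -0.3733  3.3041] 0.212
mug [ 0.64065394 -0.43915178  0.05      ]
cup [ 0.70463237 -0.31177539  0.05      ]
scoop [0.45560016 0.26181499 0.        ]
```

View pics/ov1.png

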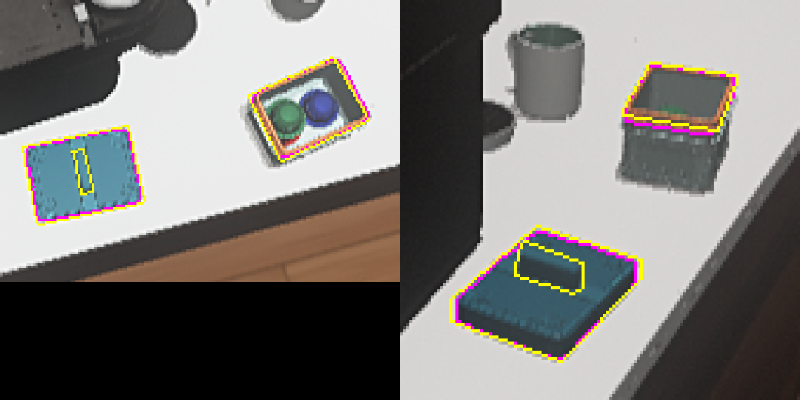

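The lid agrees between the two views to about 1 mm. The tub's orange band is taller than I modelled because of the swellings, so I'll free the band's depth and its outward margin.

```bash
cat > m2.py <<'E'
from h import *
im={n:viewer.get_image(n) for n in("scene","top")}
uv={"scene":(321,161),"top":(362,196)}
M={n:blob(mask(im[n],"tub",uv[n],32),"tub") for n in im}
for names in(("top",),("scene",),("top","scene")):
  for z0 in(.072,.066,.060):
    def bf(p,z0=z0): return [box(p,.098,.133,z0,.080)]
    def bg(p,z0=z0): return [box(p,.098,.137,z0,.080)]
    print(names,z0,*[(x.round(4),round(c,3)) for x,c in (fit({n:M[n] for n in names},b,[.4576,-.373,.16]) for b in(bf,bg))])
E
python3 m2.py
```

```text
('top',) 0.072 (array([ 0.4585, -0.377 ,  0.1504]), np.float64(0.061)) (array([ 0.4587, -0.376 ,  0.156 ]), np.float64(0.043))
('top',) 0.066 (array([ 0.459 , -0.377 ,  0.1566]), np.float64(0.05)) (array([ 0.459, -0.377,  0.155]), np.float64(0.039))
('top',) 0.06 (array([ 0.4596, -0.3777,  0.1499]), np.float64(0.043)) (array([ 0.4594, -0.3777,  0.1533]), np.float64(0.041))
('scene',) 0.072 (array([ 0.4561, -0.3644,  0.1681]), np.float64(0.102)) (array([ 0.4564, -0.3659,  0.1677]), np.float64(0.083))
('scene',) 0.066 (array([ 0.4584, -0.3743,  0.1615]), np.float64(0.052)) (array([ 0.4585, -0.3746,  0.1635]), np.float64(0.056))
('scene',) 0.06 (array([ 0.4607, -0.383 ,  0.1691]), np.float64(0.088)) (array([ 0.4608, -0.3848,  0.1652]), np.float64(0.109))
('top', 'scene') 0.072 (array([ 0.4581, -0.374 ,  0.1572]), np.float64(0.183)) (array([ 0.458 , -0.375 ,  0.1635]), np.float64(0.163))
('top', 'scene') 0.066 (array([ 0.4585, -0.3755,  0.1599]), np.float64(0.108)) (array([ 0.4589, -0.3763,  0.1565]), np.float64(0.1))
('top', 'scene') 0.06 (array([ 0.4597, -0.3782,  0.158 ]), np.float64(0.141)) (array([ 0.4595, -0.3779,  0.1644]), np.float64(0.164))
```

```bash
cat >> h.py <<'E'
LID=np.array([.462,-.057,-.067]); TUB=np.array([.459,-.376,.158])
def down(yaw,flip=False):  # tool z down, tool y along +-(y axis turned by yaw)
    return (R.from_euler("z",yaw+(np.pi if flip else 0))*R.from_euler("x",np.pi)).as_quat()
def st(t=""): print(t,round(float(manip.current_clock()),2),np.round(manip.current_tool_pos(),4),"F",np.round(manip.current_force(),1),"gap",round(float(manip.current_finger_gap()),4),flush=True)
E
python3 - <<'E'
from h import *
st("start"); q0=manip.current_q()
for f in(0,1):
    for P in(LID,TUB):
        for z in(.2,.025):
            q=manip.solve_ik([P[0],P[1],z+(.07 if P is TUB else 0)],down(P[2],f)); print(f,z,None if q is None else np.round(q,2))
E
```

```text
start 0.5 [ 0.2873 -0.583   0.2267] F [-1.3  0.2  0.5] gap 0.0919
0 0.2 [ 0.76  0.25 -0.79  2.02  0.22  0.96 -1.77]
0 0.025 [ 0.47  0.52 -0.48  2.13  0.44  0.58 -1.96]
0 0.2 [ 1.01  0.36 -0.47  1.65  0.18  1.17 -0.92]
0 0.025 [ 0.95  0.56 -0.4   1.8   0.28  0.84 -1.  ]
1 0.2 [ 1.11  0.44 -1.26  2.01  0.49  1.05  1.12]
1 0.025 [ 0.76  0.64 -0.84  2.13  0.76  0.71  0.91]
1 0.2 [ 1.42  0.55 -1.1   1.64  0.51  1.27  1.96]
1 0.025 [ 1.34  0.76 -0.98  1.79  0.74  1.01  1.79]
```

Run:
```python
from h import *
q=down(LID[2])
manip.move_pose([.44,-.30,.25],down(TUB[2])); st("via")
manip.move_pose([LID[0],LID[1],.13],q); st("above")
manip.servo_line([LID[0],LID[1],.025],vel=.12); st("at grip")
effector.close(f_grip=30); st("closed")
manip.servo_line([LID[0],LID[1],.045],vel=.08); st("lifted")
im=[viewer.get_image(n) for n in("top","scene")]
a=cv2.resize(im[0][150:270,200:320],(400,400));b=cv2.resize(im[1][130:260,230:360],(400,400))
cv2.imwrite("pics/g1.png",np.hstack([a,b])[:,:,::-1])
```

```text
via 1.73 [ 0.4395 -0.3015  0.25  ] F [-0.5 -0.  -0.4] gap 0.092
above 2.78 [ 0.4627 -0.0587  0.1303] F [ 0.9 -0.1  0.6] gap 0.0918
at grip 3.81 [ 0.4626 -0.0571  0.0255] F [-0.2 -1.2 -0.4] gap 0.0917
closed 4.97 [ 0.462  -0.0571  0.025 ] F [-0.6 -0.  -0.4] gap 0.0155
lifted 5.37 [ 0.4625 -0.0572  0.0456] F [ 0.2  0.1 -2.1] gap 0.0158
```

View pics/g1.png

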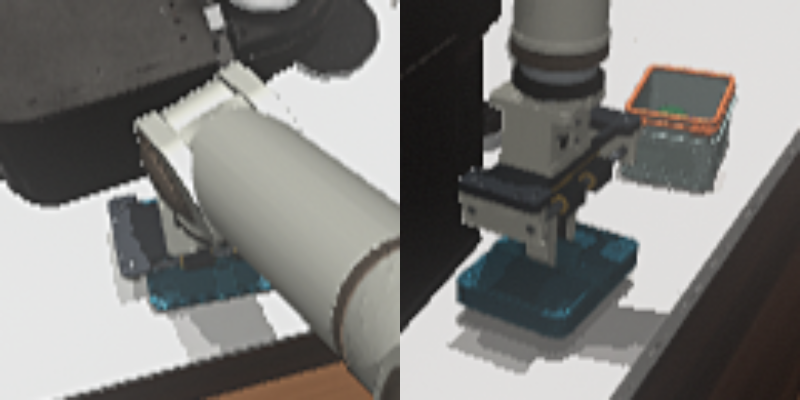

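The lid is held level at (545,275) in the right pane and is clear of the worktop. Next I'll carry it to the tub.

Run:
```python
from h import *
manip.servo_line([LID[0]-.005,LID[1],.20],vel=.15)
manip.move_pose([TUB[0],TUB[1],.19],down(TUB[2])); st("above tub")
manip.servo_line([TUB[0],TUB[1],.115],vel=.1); manip.sleep(.2); st("near")
im=[viewer.get_image(n) for n in("top","scene")]
for n,i in zip(("top","scene"),im): 
    for b in [box(TUB,.098,.133,.066,.080),box(TUB,.109,.150,.090,.112)]:
        i2=cv2.polylines(i,[np.round(cv2.convexHull((proj(n,b)*16).astype(np.float32))).astype(int)],True,(255,255,0),1,shift=4)
a=cv2.resize(im[0][140:260,300:420],(400,400));b=cv2.resize(im[1][110:210,270:370],(400,400),interpolation=cv2.INTER_CUBIC)
cv2.imwrite("pics/n1.png",np.hstack([a,b])[:,:,::-1])
```

```text
above tub 7.87 [ 0.4599 -0.3738  0.1897] F [-0.3 -0.  -1.8] gap 0.0155
near 8.97 [ 0.4595 -0.3764  0.1158] F [-1.1 -0.2 -1.6] gap 0.0156
```

View pics/n1.png

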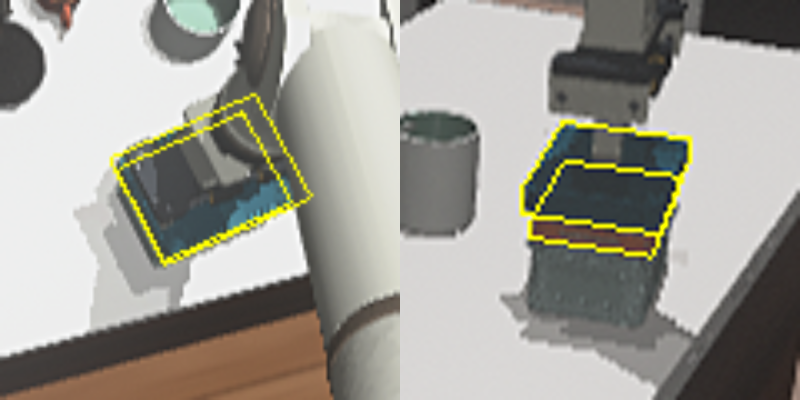

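The lid outline matches its expected pose over the rim: its near-bottom corner is at about (165,263) on the left and its left corner at (525,212) on the right. Now I'll lower it, watching the force.

Run:
```python
from h import *
manip.servo_line([TUB[0],TUB[1],.103],vel=.06); st()
f0=manip.current_force()
for z in np.arange(.101,.0935,-.0015):
    manip.servo_line([TUB[0],TUB[1],z],vel=.03); f=manip.current_force()-f0; st(f"{z:.4f}"); print(np.round(manip.current_wrist_torque(),2))
    if f[2]>4: break
im=viewer.get_image("scene")
cv2.imwrite("pics/l1.png",cv2.resize(im[110:210,270:370],(600,600),interpolation=cv2.INTER_CUBIC)[:,:,::-1])
```

```text
9.42 [ 0.4587 -0.3762  0.1025] F [-0.2 -1.1 -0.7] gap 0.0157
0.1010 9.67 [ 0.4592 -0.3767  0.1012] F [ 1.3 -3.  -0.7] gap 0.0157
[-0.65 -0.11 -0.09]
0.0995 9.92 [ 0.4593 -0.3769  0.0998] F [ 1.3 -4.3 -0.6] gap 0.0157
[-1.12 -0.29 -0.14]
0.0980 10.17 [ 0.4593 -0.377   0.0981] F [ 1.1 -5.6 -0.7] gap 0.0153
[-1.32 -0.37 -0.07]
0.0965 10.42 [ 0.4594 -0.3773  0.0969] F [ 0.4 -5.5  1.5] gap 0.0156
[-1.53 -0.3   0.01]
0.0950 10.67 [ 0.4596 -0.3777  0.0956] F [ 0.8 -6.2  1.1] gap 0.0154
[-1.67 -0.4  -0.11]
0.0935 10.92 [ 0.4599 -0.3778  0.0947] F [ 0.4 -5.1  4.3] gap 0.0155
[-1.62 -0.25 -0.16]
```

View pics/l1.png

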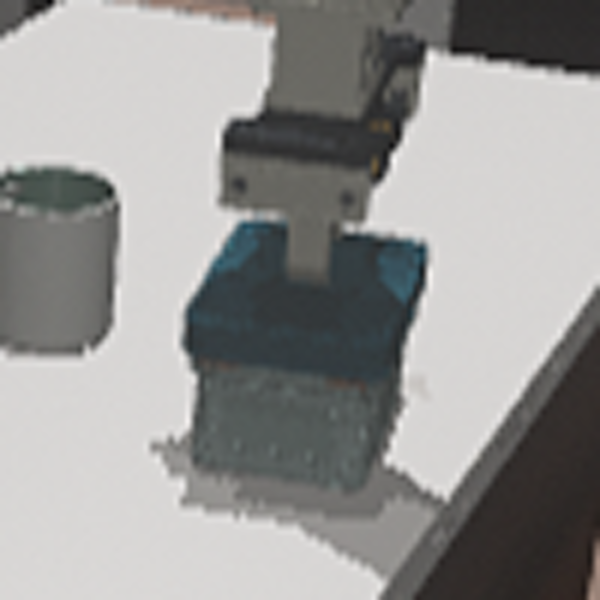

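The skirt is over the rim all round, and the rim is easing the lid about 2 mm towards -y. I'll follow that to take off the side load, then let go and check the pose.

Run:
```python
from h import *
manip.servo_line([TUB[0]+.0003,TUB[1]-.0025,.095],vel=.03); st("relieved"); print(np.round(manip.current_wrist_torque(),2))
manip.servo_line([TUB[0]+.0003,TUB[1]-.003,.0945],vel=.03); st("relieved2"); print(np.round(manip.current_wrist_torque(),2))
effector.open_jaws(); st("open")
p=manip.current_tool_pos()
manip.servo_line([p[0],p[1],.18],vel=.2)
manip.move_pose([.36,-.56,.22],down(TUB[2])); st("off")
im={n:viewer.get_image(n) for n in("scene","top")}
for n in im:
    for z in(.070,):
        for b in lidboxes(TUB+[0,-.0025,0],z): cv2.polylines(im[n],[np.round(cv2.convexHull((proj(n,b)*16).astype(np.float32))).astype(int)],True,(255,255,0),1,shift=4)
np.savez("after.npz",**{n:viewer.get_image(n) for n in im})
a=cv2.resize(im["top"][140:260,300:420],(400,400));b=cv2.resize(im["scene"][110:210,270:370],(400,400),interpolation=cv2.INTER_CUBIC)
cv2.imwrite("pics/r1.png",np.hstack([a,b])[:,:,::-1])
```

```text
relieved 11.22 [ 0.4593 -0.3783  0.095 ] F [ 1.  -2.3  1.5] gap 0.0158
[-0.86 -0.11 -0.15]
relieved2 11.47 [ 0.4594 -0.3786  0.0946] F [-0.2 -0.2  4.5] gap 0.0157
[-0.41 -0.05 -0.14]
open 12.73 [ 0.4593 -0.379   0.0945] F [ 0.3 -0.1  0.1] gap 0.0917
off 14.16 [ 0.3615 -0.5575  0.2186] F [1.  0.5 0.2] gap 0.0917
```

View pics/r1.png

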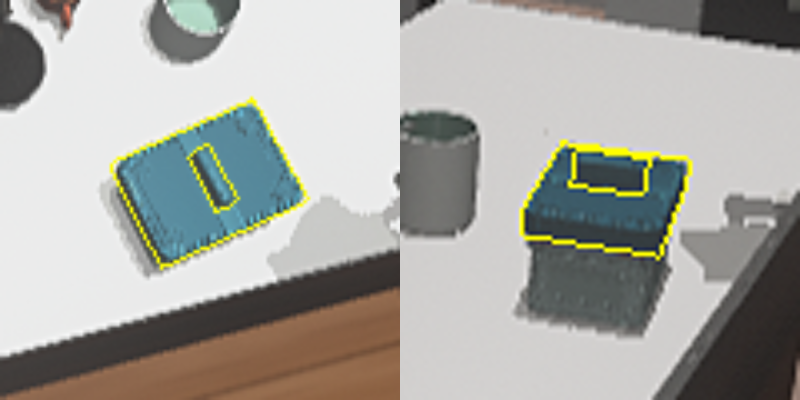

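The released lid sits square and loose at the 70 mm height, and the outline matches in both views: grip at (213,178) on the left and (610,172) on the right. Next I'll press the corners in turn with the fingers shut.

```bash
cat >> h.py <<'E'
C=np.array([.4595,-.3788]); Q=down(TUB[2])
corners=dict(zip("abcd",R.from_euler("z",TUB[2]).apply([[.036,.055,0],[.036,-.055,0],[-.036,-.055,0],[-.036,.055,0]])[:,:2]+C))
def press(k,zs=.093,target=20,n=16):
    x,y=corners[k]; manip.servo_line([x,y,.110],Q,vel=.2); f0=manip.current_force()[2]
    manip.servo_line([x,y,zs],vel=.08); z=zs; log=[]
    for _ in range(n):
        z-=.0012; manip.servo_line([x,y,z],vel=.05)
        f=manip.current_force()[2]-f0; log.append((round(float(manip.current_tool_pos()[2])*1e3,1),round(float(f),1)))
        if f>=target: break
    print(k,log,flush=True); manip.servo_line([x,y,.110],vel=.2); st(k)
E
python3 - <<'E'
from h import *
effector.close(f_grip=20); st("shut")
manip.move_pose([*corners["a"],.13],Q); st("over a")
press("a")
E
```

```text
shut 15.8 [ 0.36 -0.56  0.22] F [-0.5 -0.8  0.7] gap 0.0005
over a 16.91 [ 0.4861 -0.321   0.1304] F [-0.  -0.6 -0.2] gap -0.0001
a [(92.0, 0.4), (91.0, 3.1), (89.9, 5.0), (88.2, 1.3), (86.5, 0.9), (86.1, 4.6), (85.6, 10.7), (85.3, 14.7), (84.5, 16.6), (84.4, 24.4)]
a 20.31 [ 0.4872 -0.3195  0.111 ] F [ 0.5 -0.1  0. ] gap 0.0007
```

Corner a snapped at about 89 mm and stopped hard at 84.4 mm with 24 N.

Run:
```python
from h import *
for k in "bcd": press(k)
```

```text
b [(92.0, -0.1), (90.7, -0.5), (89.3, 0.7), (88.1, -0.5), (87.4, 3.6), (86.9, 6.7), (86.5, 10.9), (84.3, 8.1), (84.2, 12.8), (84.1, 20.0), (84.0, 27.2)]
b 24.43 [ 0.5044 -0.4281  0.111 ] F [-0.  -0.2 -0.1] gap 0.0005
c [(91.9, -1.6), (90.7, -1.8), (89.4, -1.3), (88.1, -1.1), (86.9, -1.7), (85.7, -1.7), (84.5, -0.9), (84.3, 4.6), (84.2, 12.7), (84.1, 20.1)]
c 28.08 [ 0.4336 -0.4397  0.1115] F [-0.4  0.3 -0.4] gap 0.0004
d [(91.9, 0.6), (90.7, 0.2), (89.4, 0.1), (88.1, -0.2), (86.9, -0.7), (85.7, -0.1), (84.5, -1.0), (84.2, 8.3), (84.1, 18.1), (84.0, 29.1)]
d 31.94 [ 0.4162 -0.3309  0.1112] F [ 0.3 -0.9 -0.3] gap 0.0002
```

c and d had gone down with their neighbours, and the stop confirms them at 84 mm. I'll check a, b and c again in case any eased up.

Run:
```python
from h import *
for k in "abcd": press(k,zs=.089)
```

```text
a [(88.1, 0.1), (86.7, -0.2), (85.3, -0.2), (84.3, 2.4), (84.2, 10.5), (84.1, 19.3), (84.1, 28.0)]
a 34.92 [ 0.4873 -0.3194  0.1111] F [ 0.  -1.1 -0.3] gap 0.0005
b [(88.1, -0.2), (86.7, -0.1), (85.3, -1.3), (84.4, 1.8), (84.3, 8.3), (84.2, 14.6), (84.1, 21.5)]
b 38.08 [ 0.5047 -0.4281  0.1114] F [-0.4 -0.1 -0.6] gap 0.0002
c [(88.0, -0.5), (86.7, 0.4), (85.3, -0.9), (84.4, 0.5), (84.3, 10.2), (84.2, 17.4), (84.1, 25.0)]
c 41.05 [ 0.4334 -0.4396  0.1113] F [-0.5 -0.2  0.2] gap 0.0006
d [(88.0, -0.3), (86.7, -1.2), (85.4, 0.1), (84.3, 1.0), (84.2, 12.1), (84.1, 22.7)]
d 43.96 [ 0.4161 -0.3308  0.111 ] F [0.6 0.7 0.8] gap 0.0005
```

All four corners make first contact at the home height, so none has eased up. I'll back off, take a last look and hand in.

Run:
```python
from h import *
p=manip.current_tool_pos(); manip.servo_line([p[0],p[1],.2],vel=.2)
manip.move_pose([.36,-.56,.22],Q); st("off")
im=[viewer.get_image(n) for n in("top","scene")]
a=cv2.resize(im[0][120:260,180:420],(400,234));b=cv2.resize(im[1][110:210,250:350],(400,400))
w=np.zeros((400,800,3),np.uint8);w[:234,:400]=a;w[:,400:]=b
cv2.imwrite("pics/f1.png",w[:,:,::-1])
```

```text
off 45.5 [ 0.3615 -0.5575  0.219 ] F [0.4 0.5 1.2] gap 0.0004
```

View pics/f1.png

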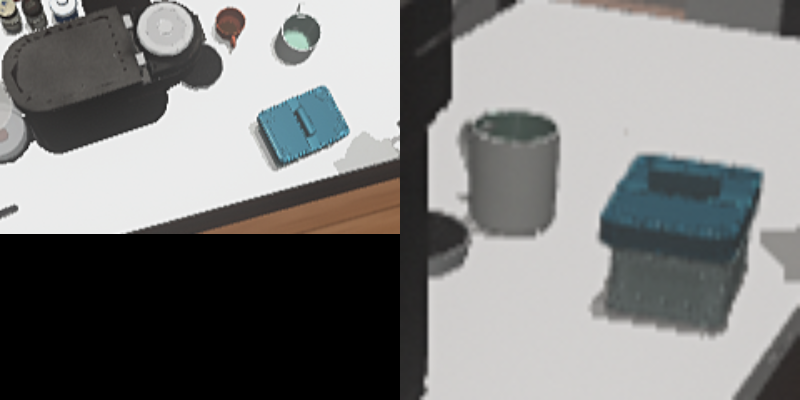

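The lid sits level and square on the tub, at (303,125) on the left and (680,205) on the right. The mug and cup stand where they were.

```bash
python3 -c "
from bench import manip
print(manip.hand_in())"
```

```text
the job is handed in; nothing more can be done
None
```

The lid is on the tub with all four corners pressed home, each rechecked at about 84 mm; the mug and cup look unmoved, and I handed the job in at about 45.5 s of the 61 s allowed.

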